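# Stack the loaded pole cradles, staggered

### The arm

A 7-joint arm with a two-finger parallel gripper is mounted at the origin on the work surface. World frame = base frame: x ahead of the robot, y to its left, z up, the work surface at z = 0. Lengths are in mm, angles in rad, forces in N, time in s.
With the tool pointing down it reaches from about 350 to 900 mm from the base axis. Payload 19.9 kg.
Tool frame: the origin (TCP) lies on the mounting face of the last link; the fingertips stand 199 mm ahead of it and the grasp point (between the pads) lies 180 mm ahead of it; z points along the fingers, y is the line along which they close (so a half turn about z gives the same grasp; the last joint's range is limited). The gripper opens to 94 mm and grips with 3 to 60 N. Pads are 16 mm wide; open, the fingers measure 119 mm over their backs; the gripper's body (75 mm by 177 mm) begins 78 mm behind the grasp point.
Start: joints at [1.099, 0.417, -0.01, 1.614, 0.005, 1.111, -0.053], TCP at [260.436, -568.148, 404.625] pointing down, gripper open.
Joint ranges: [-2.81, 2.81], [-0.39, 2.02], [-1.27, 1.25], [0.06, 2.57], [-1.19, 4.33], [0.19, 2], [-2.82, 2.82]. Speed limits (rad/s): [1.89, 1.89, 2.39, 2.39, 3.01, 3.01, 3.01].

### API

Orientations are given as [roll, pitch, yaw] about the fixed x, y, z axes, in that order (R = Rz(yaw) Ry(pitch) Rx(roll)).
In Python, from cell import * gives the robot as it stands.
- The arm moves only by the shell command python3 -m jog 'ROWS' [FORCE]. ROWS is JSON, a list of rows, each a list of 3 entries, a list of its own where there are three numbers: the opening, from -1 (shut) to 1 (fully open), then the shift along the tool's x, y, z in mm, then the turn about the tool's z in rad. A call has 1 to 5 rows; each row is the pose to reach, as a shift and turn from the pose commanded when the call began, along the tool's axes at that moment; what a row does not reach only later rows make up. A row lasts 1/10 s, in which the tool goes at most 50 mm and 8.59 degrees, less where a joint would pass 70% of its speed; a pose out of reach is approached as far as the arm can. A call with a gripper value outside its range is refused whole. The fingers move at their own pace and stop on an object; FORCE is the grip in N (left out, the last holds). Time passes only in rows, so rows that repeat a pose let the fingers close. It gives the time, the measured TCP pose, the force, the opening and the grip force at its end, in the units of the state.
- read_state(): the state, without advancing time (a new reading comes with each control period).
- camera(name): name is "scene" or "top" or "wrist"; returns (picture, depth): 420x560x3 uint8, red, green, blue; 420x560 float32, mm along the optical axis (not along the pixel's ray), 0 where there is no reading.
- camera_model(name): a dict with "camera_matrix" (3x3 intrinsics, pixels), "world_from_camera" (4x4, takes a point from camera to world coordinates). Camera axes: x right, y up, looking along -z (the intrinsics and any distortion apply to the point x, -y, -z); pixel columns grow to the right and rows downward; lengths in mm; the calibration is good to about 2 mm. The wrist camera is an equidistant fisheye: a pixel r from the principal point sees the ray r / f radians off the axis. A picture is of the moment at which its call begins: read the wrist's pose just before it. camera_model takes no time and is no camera call; for the wrist camera it gives the pose at the moment of the call.
- hand_in(): hands the job in; it is judged then, once.
The state is a dict: "clock": time; "qpos": joint angles; "qd": joint speeds; "effort": joint torques, N m; "position": TCP position; "orientation": TCP orientation; "contact_force": force on the tool from outside, world axes, zero at the start; "torque": the same for the moment, N m; "finger_gap": finger opening in mm; "finger_force": force on a finger pad.
Only numpy, scipy, OpenCV 4.12 (cv2) and the standard library are available. Lean on these libraries where they do the work, as an engineer would, in place of code of your own. Each camera call takes 0.05 s, during which the arm holds its last target. There are 200 camera calls.

### The job

First push the pole in the cradle that is screwed to the bench along its V-groove until its end touches the end block. Then set the two loaded cradles from the sloped rack on top of it one after the other, staggered: each one turned end for end to the one below, its foot down between the rims on the ledges and its open end up against the raised end block below. Set them down without dropping them, with every pole still lying in its groove against its end block, and leave the other things on the bench where they are.

Things in the scene. Friction and masses are not known exactly. Their poses are not given: they have to be found in the camera images.
- cradle_a: Bottom cradle, fixed to the bench by small steel lugs. Aluminium V-groove extrusion 200 long (own x), 56 wide (y), black plastic end block at its +x end. Origin: centre of the underside, z up. Groove from the open end x = -100 to the block's inner face x = +64; block fills x 64 to 100, top at z = 43. All three cradles are alike.
- cradle_b: Loose loaded cradle (about 300 g, its pole 80 g more) in the lower bay of the rack, lying on the rack's 30-degree slope with its long side against two small stops; same shape, origin and axes as cradle_a.
- cradle_c: The same, in the upper bay of the rack. The cradles in the two bays lie end for end to each other.
- cradle_a_open (a point): Centre of cradle_a's open end at underside height (x = -100). Cross-section, heights over underside: foot 0-6, 42 wide (lowest 3: 38); body 56 wide above; 90-degree V, apex at 10; flat ledges at 34 either side of the 26 wide groove; rims 4 thick outside the ledges, top 38, 48 apart. A cradle on another stands 34 higher, foot inside the rims, 3 play each side.
- cradle_b_open (a point): The same point of cradle_b.
- cradle_c_open (a point): The same point of cradle_c.
- pole_a: Dark tube pole, 18 diameter, 176 long, loose in cradle_a's groove, its axis 22.7 above the cradle's underside. Origin: middle of its axis; own x along the axis, towards the end block. It starts 15 to 40 short of the end block; pushed home it still stands 12 out of the open end. It slides with about 1 N.
- pole_b: The same pole lying in cradle_b, already against its end block.
- pole_c: The same pole lying in cradle_c, already against its end block.
- pole_a_end (a point): End of pole_a that faces the end block, on the axis (own x = +88).
- pole_a_tail (a point): Other end of pole_a, standing out of the open end, on the axis (own x = -88).
- pole_b_end (a point): End of pole_b at its end block.
- pole_b_tail (a point): Other end of pole_b.
- pole_c_end (a point): End of pole_c at its end block.
- pole_c_tail (a point): Other end of pole_c.
- rack: Grey steel rack fixed to the bench, 210 deep, 258 wide. Origin on the bench under its middle; x horizontal, up-slope, away from the robot; y along the bays. Deck slopes 30 degrees, 80 high at the middle; bay centre lines 58 down and up the slope. Two stops per bay, 16 high, 70 either side of mid-bay, hold the cradle's lower long side; 60 free along the slope between the cradles.
- mallet: Bystander: rubber mallet, wooden handle, 290 long, lying.
- tape_roll: Bystander: roll of clear tape, 92 across, 49 high.
- knife: Bystander: grey retractable knife, 145 long.
- scissors: Bystander: scissors, 200 long.
- tub: Bystander: round white tub of end caps, 92 across, 50 high.
- marker: Bystander: marker pen, 135 long.

How it is judged (in metres and radians):
On the way, in this order (a step that is already met when the one before it is completed fails the run):
1. the bottom cradle's pole is pushed home against its end block (within 4 mm) (x of pole_a_end in the frame of cradle_a between 0.06 and 0.066 m and y of pole_a_end in the frame of cradle_a between -0.004 and 0.004 m and z of pole_a_end in the frame of cradle_a between 0.019 and 0.027 m and z of pole_a_tail in the frame of cradle_a between 0.019 and 0.027 m), for 0.2 s.
2. one rack cradle is seated staggered on the bottom one and let go (((x of cradle_b_open in the frame of cradle_a between 0.057 and 0.066 m and y of cradle_b_open in the frame of cradle_a between -0.0045 and 0.0045 m and z of cradle_b in the frame of cradle_a between 0.0315 and 0.0362 m and y of cradle_b in the frame of cradle_a between -0.0055 and 0.0055 m and x of cradle_b in the frame of cradle_a between -0.045 and -0.03 m and angle between cradle_b's own z axis and vertical below 0.04 rad and contact force between the fingers and cradle_b below 0.3 N) or (x of cradle_c_open in the frame of cradle_a between 0.057 and 0.066 m and y of cradle_c_open in the frame of cradle_a between -0.0045 and 0.0045 m and z of cradle_c in the frame of cradle_a between 0.0315 and 0.0362 m and y of cradle_c in the frame of cradle_a between -0.0055 and 0.0055 m and x of cradle_c in the frame of cradle_a between -0.045 and -0.03 m and angle between cradle_c's own z axis and vertical below 0.04 rad and contact force between the fingers and cradle_c below 0.3 N))), for 0.3 s.
3. the other is seated staggered on that one and let go ((((x of cradle_b_open in the frame of cradle_a between 0.057 and 0.066 m and y of cradle_b_open in the frame of cradle_a between -0.0045 and 0.0045 m and z of cradle_b in the frame of cradle_a between 0.0315 and 0.0362 m and y of cradle_b in the frame of cradle_a between -0.0055 and 0.0055 m and x of cradle_b in the frame of cradle_a between -0.045 and -0.03 m and angle between cradle_b's own z axis and vertical below 0.04 rad) and (x of cradle_c_open in the frame of cradle_b between 0.057 and 0.066 m and y of cradle_c_open in the frame of cradle_b between -0.0045 and 0.0045 m and z of cradle_c in the frame of cradle_b between 0.0315 and 0.0362 m and y of cradle_c in the frame of cradle_b between -0.0055 and 0.0055 m and x of cradle_c in the frame of cradle_b between -0.045 and -0.03 m and angle between cradle_c's own z axis and vertical below 0.04 rad) and contact force between the fingers and cradle_c below 0.3 N) or ((x of cradle_c_open in the frame of cradle_a between 0.057 and 0.066 m and y of cradle_c_open in the frame of cradle_a between -0.0045 and 0.0045 m and z of cradle_c in the frame of cradle_a between 0.0315 and 0.0362 m and y of cradle_c in the frame of cradle_a between -0.0055 and 0.0055 m and x of cradle_c in the frame of cradle_a between -0.045 and -0.03 m and angle between cradle_c's own z axis and vertical below 0.04 rad) and (x of cradle_b_open in the frame of cradle_c between 0.057 and 0.066 m and y of cradle_b_open in the frame of cradle_c between -0.0045 and 0.0045 m and z of cradle_b in the frame of cradle_c between 0.0315 and 0.0362 m and y of cradle_b in the frame of cradle_c between -0.0055 and 0.0055 m and x of cradle_b in the frame of cradle_c between -0.045 and -0.03 m and angle between cradle_b's own z axis and vertical below 0.04 rad) and contact force between the fingers and cradle_b below 0.3 N))), for 0.3 s.
At the end, for the whole second after the job is handed in: Both rack cradles stacked on the bottom one, each end for end to the one below, seated level on its ledges (height 2, sideways 4.5 mm), open end within 7 mm of its end block; bottom pole within 6 mm, other poles within 8 mm of their end blocks; all released and at rest ((((x of cradle_b_open in the frame of cradle_a between 0.057 and 0.066 m and y of cradle_b_open in the frame of cradle_a between -0.0045 and 0.0045 m and z of cradle_b in the frame of cradle_a between 0.0315 and 0.0362 m and y of cradle_b in the frame of cradle_a between -0.0055 and 0.0055 m and x of cradle_b in the frame of cradle_a between -0.045 and -0.03 m and angle between cradle_b's own z axis and vertical below 0.04 rad) and (x of cradle_c_open in the frame of cradle_b between 0.057 and 0.066 m and y of cradle_c_open in the frame of cradle_b between -0.0045 and 0.0045 m and z of cradle_c in the frame of cradle_b between 0.0315 and 0.0362 m and y of cradle_c in the frame of cradle_b between -0.0055 and 0.0055 m and x of cradle_c in the frame of cradle_b between -0.045 and -0.03 m and angle between cradle_c's own z axis and vertical below 0.04 rad)) or ((x of cradle_c_open in the frame of cradle_a between 0.057 and 0.066 m and y of cradle_c_open in the frame of cradle_a between -0.0045 and 0.0045 m and z of cradle_c in the frame of cradle_a between 0.0315 and 0.0362 m and y of cradle_c in the frame of cradle_a between -0.0055 and 0.0055 m and x of cradle_c in the frame of cradle_a between -0.045 and -0.03 m and angle between cradle_c's own z axis and vertical below 0.04 rad) and (x of cradle_b_open in the frame of cradle_c between 0.057 and 0.066 m and y of cradle_b_open in the frame of cradle_c between -0.0045 and 0.0045 m and z of cradle_b in the frame of cradle_c between 0.0315 and 0.0362 m and y of cradle_b in the frame of cradle_c between -0.0055 and 0.0055 m and x of cradle_b in the frame of cradle_c between -0.045 and -0.03 m and angle between cradle_b's own z axis and vertical below 0.04 rad))) and x of pole_a_end in the frame of cradle_a between 0.058 and 0.066 m and y of pole_a_end in the frame of cradle_a between -0.004 and 0.004 m and z of pole_a_end in the frame of cradle_a between 0.019 and 0.027 m and z of pole_a_tail in the frame of cradle_a between 0.019 and 0.027 m and x of pole_b_end in the frame of cradle_b between 0.056 and 0.066 m and y of pole_b_end in the frame of cradle_b between -0.004 and 0.004 m and z of pole_b_end in the frame of cradle_b between 0.019 and 0.027 m and z of pole_b_tail in the frame of cradle_b between 0.019 and 0.027 m and x of pole_c_end in the frame of cradle_c between 0.056 and 0.066 m and y of pole_c_end in the frame of cradle_c between -0.004 and 0.004 m and z of pole_c_end in the frame of cradle_c between 0.019 and 0.027 m and z of pole_c_tail in the frame of cradle_c between 0.019 and 0.027 m and contact force between the fingers and cradle_b below 0.3 N and linear speed of each of cradle_b, cradle_c below 0.02 m/s and angular speed of each of cradle_b, cradle_c below 0.15 rad/s and contact force between the fingers and cradle_c below 0.3 N); the robot touches nothing.
It fails at once if a cradle is dropped or thrown (moves faster than 0.4 m/s with no finger on it) ((contact force between the fingers and cradle_b below 0.3 N and linear speed of cradle_b above 0.4 m/s) or (contact force between the fingers and cradle_c below 0.3 N and linear speed of cradle_c above 0.4 m/s)).
It fails at once if a bystander is moved by more than 30 mm (distance of any of mallet, tape_roll, knife, scissors, tub, marker from where it was at the start of the episode above 0.03 m).
It also fails if it takes over 72 s, if anything falls off the work surface, if the arm or the gripper's body presses on something with over 40 N, if the wrist force passes 120 N, or if a joint passes its speed limit or range.

## Working session

There is one attempt and no reset: what is moved stays moved. The work goes in short steps, Python scripts to look and compute and a shell command to move; the robot and the scene stay as the last step left them, time stands still between calls to the robot, and variables do not carry over. Pictures are saved under pics/ and viewed, at most 10 in all, crops included, and the job is handed in when it is done.

```bash
ls; mkdir -p pics
python3 - <<'E'
from cell import *
import cv2, numpy as np
s=read_state(); print({k:np.round(v,3).tolist() for k,v in s.items()})
for n in ["scene","top"]:
    p,d=camera(n); cv2.imwrite(f"pics/{n}0.png",p[:,:,::-1]); np.savez(f"{n}0.npz",p=p,d=d,**camera_model(n)); print(camera_model(n))
E
```

```text
pics
{'clock': 0.0, 'qpos': [1.1, 0.418, -0.01, 1.614, 0.005, 1.111, -0.053], 'qd': [0.001, 0.0, -0.001, -0.001, 0.0, 0.0, 0.0], 'effort': [0.0, -85.126, 0.639, -42.6, -0.049, 0.019, 0.0], 'position': [260.387, -568.041, 404.031], 'orientation': [-3.14, 0.0, 0.43], 'contact_force': [-0.605, -0.044, -0.139], 'torque': [-0.011, 0.035, 0.016], 'finger_force': 0.0, 'finger_gap': 94.217}
{'camera_matrix': array([[411.63473999,   0.        , 277.51562242],
       [  0.        , 411.63473999, 208.13645903],
       [  0.        ,   0.        ,   1.        ]]), 'world_from_camera': array([[ 8.86821119e-01, -3.59500644e-01,  2.90357692e-01,
         9.44702681e+02],
       [ 4.62067227e-01,  6.98664857e-01, -5.46224584e-01,
        -6.26354390e+02],
       [-6.49462571e-03,  6.18568270e-01,  7.85704216e-01,
         1.02427955e+03],
       [ 0.00000000e+00,  0.00000000e+00,  0.00000000e+00,
         1.00000000e+00]])}
{'camera_matrix': array([[421.64360037,   0.        , 275.46713401],
       [  0.        , 421.64360037, 209.44320321],
       [  0.        ,   0.        ,   1.        ]]), 'world_from_camera': array([[-1.62907613e-03,  9.95701215e-01, -9.26090559e-02,
         5.05291886e+02],
       [-9.99985961e-01, -1.15509979e-03,  5.17140570e-03,
         2.75231653e+01],
       [ 5.04220223e-03,  9.26161804e-02,  9.95689118e-01,
         1.03468195e+03],
       [ 0.00000000e+00,  0.00000000e+00,  0.00000000e+00,
         1.00000000e+00]])}
```

View pics/top0.png

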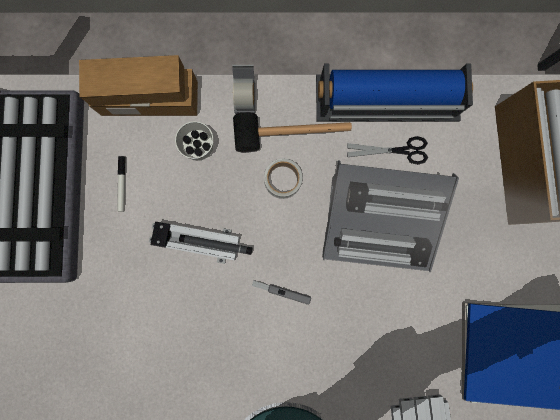

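View pics/scene0.png

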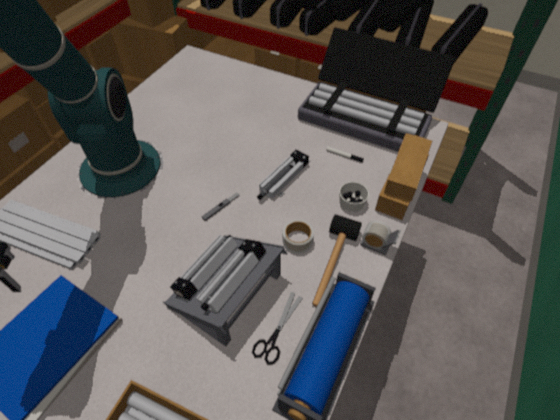

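Top picture: cradle_a is at about (200,242), with its block left at (160,235) and pole tail at (252,250). On the rack (390,215), the lower cradle's block is on the right (423,252) and the upper one's is on the left (358,195). The tape roll, tub, mallet, knife, scissors and marker all lie clear of these. The scene picture shows the same layout.

The tool can only stay vertical, so next I fit the known cross-section to the depth clouds.

```bash
cat > h.py <<'E'
import numpy as np, cv2
from scipy.spatial import cKDTree
from scipy.optimize import least_squares
from scipy.spatial.transform import Rotation as Ro
def cloud(d,m):
    K,T=m["camera_matrix"],m["world_from_camera"]; v,u=np.nonzero(d>0); z=d[v,u]
    P=np.c_[(u-K[0,2])/K[0,0]*z,-(v-K[1,2])/K[1,1]*z,-z]
    return P@T[:3,:3].T+T[:3,3]
def wcloud(d,m):   # equidistant fisheye, depth along the axis
    K,T=m["camera_matrix"],m["world_from_camera"]; v,u=np.nonzero(d>0); z=d[v,u]
    a=(u-K[0,2])/K[0,0]; b=(v-K[1,2])/K[1,1]; r=np.hypot(a,b)+1e-9
    ok=r<1.2; a,b,r,z=a[ok],b[ok],r[ok],z[ok]; t=np.tan(r)*z
    return np.c_[a/r*t,-b/r*t,-z]@T[:3,:3].T+T[:3,3]
def model(pole=0.):  # pole = gap to block
    o=[]
    def seg(x0,x1,p,q,s=1.5):
        n=max(2,int(np.hypot(*(np.subtract(q,p)))/s)+1); L=np.linspace(p,q,n)
        for x in np.arange(x0,x1+.1,s): o.append(np.c_[np.full(n,x),L])
    for s in (1,-1):
        seg(-100,64,(s*24,38),(s*28,38)); seg(-100,64,(s*13,34),(s*24,34)); seg(-100,64,(s*24,34),(s*24,38))
        seg(-100,64,(0,21),(0,21.1)) if 0 else None
        seg(-100,64,(s*13,34),(s*13,23)); seg(-100,100,(s*28,6),(s*28,38)); seg(64,100,(s*28,38),(s*28,43))
    seg(64,100,(-28,43),(28,43))
    for y in np.arange(-28,28.1,1.5):
        o.append(np.array([[x,y,z] for x in (64,100) for z in np.arange(34 if x==64 else 2,43,1.5)]))
    for a in np.linspace(-.1,np.pi+.1,22):
        xs=np.arange(-112-pole,64-pole,1.5); o.append(np.c_[xs,np.full(len(xs),9*np.cos(a)),np.full(len(xs),22.7+9*np.sin(a))])
    return np.vstack(o)
def fit(P,p0,roll,pole=0.,fixz=False,r=130,it=3):
    """p=(x,y,z,yaw)"""
    M=model(pole); t=cKDTree(M); p=np.array(p0,float)
    loc=lambda p,Q:(Q-p[:3])@(Ro.from_euler("xyz",[roll,0,p[3]]).as_matrix())
    for lim in (25,12,6)[:it]:
        L=loc(p,P); k=(abs(L[:,0])<112+lim)&(abs(L[:,1])<28+lim)&(L[:,2]>8)&(L[:,2]<50)
        Q=P[k]; Q=Q[t.query(loc(p,Q))[0]<lim]
        def f(q):
            w=np.r_[q[:2],p0[2],q[3]] if fixz else q
            return t.query(loc(w,Q))[0]
        s=least_squares(f,p,loss="soft_l1",f_scale=2.,diff_step=1e-4,x_scale=[1,1,1,.01]); p=s.x
        if fixz:p[2]=p0[2]
    return p,len(Q),np.median(f(p))
E
python3 - <<'E'
from h import *
Z={n:np.load(n+"0.npz") for n in("top","scene")}
C={n:cloud(z["d"],z) for n,z in Z.items()}
d=Z["top"]["d"]; full=np.full((420,560,3),np.nan); v,u=np.nonzero(d>0); full[v,u]=C["top"]
for n,(c,r) in dict(a=(200,242),b=(383,248),c=(395,197),ablock=(160,235),atail=(250,249),bblk=(423,252),cblk=(358,195),bench=(300,350),tape=(284,162),tub=(195,125),mallet=(245,132),knife=(283,291),marker=(122,185),sc=(390,150)).items(): print(n,full[r,c].round(1))
for n,P in C.items():
    k=(abs(P[:,0]-500)<300)&(abs(P[:,1])<300)
    P=P[k]
    for nm,p0,roll in (("b",[full[248,383,0],full[248,383,1],50,-1.62],np.pi/6),("c",[full[197,395,0]+10,full[197,395,1],108,1.5],-np.pi/6)):
        p,N,e=fit(P,p0,roll); print(n,nm,p.round(3),N,e.round(2))
    best=min((fit(P,[full[242,200,0],full[242,200,1]-0,0,1.40],0,g,True)+(g,) for g in (15,22,28,34,40)),key=lambda s:s[2])
    print(n,"a",best[0].round(3),*best[1:])
E
```

```text
a [521.3 201.4  31.1]
b [ 506.4 -220.9   76.8]
c [ 614.3 -231.5  145. ]
ablock [537.5 292.6  45.9]
atail [504.6  82.8  30.8]
bblk [ 497.3 -306.1   91.7]
cblk [ 618.  -151.7  150.4]
bench [263.5 -36.1  -1.7]
tape [709.7   2.   50.3]
tub [805.3 217.8  31. ]
mallet [780.8  94.4  56.1]
knife [404.8   4.6  16.4]
marker [660.3 396.   15.5]
sc [ 748.3 -261.9    9.4]
top b [ 519.664 -224.471   51.122   -1.685] 2299 1.03
top c [ 619.628 -235.007  109.087    1.457] 2308 0.96
top a [525.106 214.624   0.      1.389] 1901 1.2359484734720636 15
scene b [ 521.017 -222.728   50.652   -1.684] 1319 1.12
scene c [ 620.488 -236.765  108.751    1.457] 1500 1.05
scene a [526.15  211.627   0.      1.388] 994 1.2480626838762414 28
```

```bash
cat > go.py <<'E'
import sys, numpy as np
from cell import *
# go.py x y z yaw : shift in the tool axes from the present pose
def rel(x,y,z,yaw):
    s=read_state(); p=np.array(s["position"]); a=s["orientation"][2]
    d=np.array([x,y])-p[:2]; c,n=np.cos(a),np.sin(a)
    t=-(yaw-a); t=(t+np.pi)%(2*np.pi)-np.pi
    return np.round([c*d[0]+n*d[1], n*d[0]-c*d[1], p[2]-z, t],3).tolist()
if __name__=="__main__":
    v=list(map(float,sys.argv[1:])); print(rel(*v))
E
python3 go.py 494 41 404 1.389
```

```text
[466.137, -456.33, 0.121, -0.959]
```

```bash
python3 -m jog '[[-1,[165,-162,0],0],[-1,[165,-162,0],0],[-1,[165,-162,0],0],[-1,[165,-162,0],0],[-1,[165,-162,0],0]]' 30 | tail -3; python3 -m jog '[[-1,[165,-162,0],0],[-1,[165,-162,0],0],[-1,[165,-162,0],0],[-1,[165,-162,0],0],[-1,[165,-162,0],0]]'; python3 -m jog '[[-1,[136,-132,0],-0.7],[-1,[136,-132,0],-0.7],[-1,[136,-132,0],-0.7],[-1,[136,-132,0],-0.7],[-1,[136,-132,0],-0.7]]'; python3 go.py 494 41 404 1.389
```

```text
contact_force: [1.3, -1.2, 0.7]
finger_gap: 57.4
finger_force: 0.0
clock: 1.1
position: [426.0, -132.8, 404.7]
orientation: [-3.141, -0.0, 0.433]
contact_force: [-0.2, -1.4, 0.5]
finger_gap: 17.2
finger_force: 0.0
clock: 1.6
position: [494.7, 45.4, 404.6]
orientation: [-3.141, -0.002, 1.142]
contact_force: [-0.5, -0.7, 0.4]
finger_gap: 0.6
finger_force: 0.0
[-4.295, 1.154, 0.592, -0.247]
```

```bash
python3 -m jog '[[-1,[-4,1,0],-0.247],[-1,[-4,1,0],-0.247],[-1,[-4,1,0],-0.247],[-1,[-4,1,0],-0.247]]' >/dev/null
python3 - <<'E'
from cell import *
from h import *
m=camera_model("wrist"); p,d=camera("wrist"); cv2.imwrite("pics/w1.png",p[:,:,::-1]); np.savez("w1.npz",p=p,d=d,**m); print(m)
P=wcloud(d,m); print(len(P),(d>0).mean())
k=(abs(P[:,0]-525)<170)&(abs(P[:,1]-210)<170)&(P[:,2]<60)&(P[:,2]>-20)
P=P[k]; print(len(P), np.percentile(P[:,2],[5,50,95]))
r=[fit(P,[525,213,0,1.389],0,g,True)+(g,) for g in range(14,42,4)]
for s in r: print(s[0].round(3),*s[1:])
E
```

```text
{'camera_matrix': array([[325.1922621 ,   0.        , 282.03207713],
       [  0.        , 325.1922621 , 207.26298592],
       [  0.        ,   0.        ,   1.        ]]), 'world_from_camera': array([[ 9.80520030e-01,  1.90072412e-01,  4.95272614e-02,
         5.06154143e+02],
       [-1.96414556e-01,  9.50534639e-01,  2.40635039e-01,
         1.06445166e+02],
       [-1.33929532e-03, -2.45675351e-01,  9.69351241e-01,
         3.83863253e+02],
       [ 0.00000000e+00,  0.00000000e+00,  0.00000000e+00,
         1.00000000e+00]])}
228750 0.9725765306122449
49974 [-2.01130323 -0.51898294 33.28952059]
[523.973 209.394   0.      1.386] 6556 1.0161431847521438 14
[524.514 212.237   0.      1.386] 6519 1.0113787955939821 18
[524.681 213.173   0.      1.386] 6503 1.0158234876845014 22
[524.806 213.853   0.      1.386] 6487 1.0152021798972146 26
[525.083 215.301   0.      1.386] 6471 1.0181287689506158 30
[525.4   216.98    0.      1.385] 6439 1.0262343612927642 34
[525.628 218.228   0.      1.386] 6409 1.0327828495748297 38
```

View pics/w1.png

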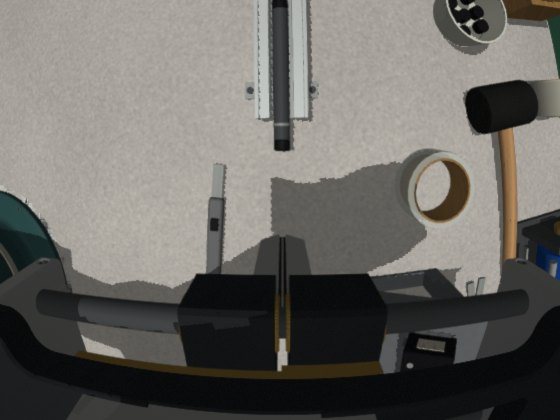

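The wrist picture shows the pole tail at (282,150), the open end of cradle_a at row 118, and the closed fingertips at (282,238) in line with the pole. The knife lies clear at (215,220).

```bash
cat >> h.py <<'E'
def wray(m,u,v,z):
    K,T=m["camera_matrix"],m["world_from_camera"]; a=(u-K[0,2])/K[0,0]; b=(v-K[1,2])/K[1,1]; r=np.hypot(a,b)+1e-9
    D=T[:3,:3]@np.array([np.sin(r)*a/r,-np.sin(r)*b/r,-np.cos(r)]); return T[:3,3]+D*(z-T[2,3])/D[2]
E
python3 - <<'E'
from h import *
m=np.load("w1.npz"); ax=np.array([np.cos(1.386),np.sin(1.386)])
for n,u,v,z in (("openL",262,118,36),("openR",302,118,36),("tail",282,150,14)):
    q=wray(m,u,v,z); print(n,q.round(1),((q[:2]-[524.8,213.8])@ax).round(1), ((q[:2]-[524.8,213.8])@[-ax[1],ax[0]]).round(1))
E
python3 go.py 491 30 209 1.386
```

```text
openL [486.7 119.8  36. ] -99.4 20.1
openR [528.2 111.5  36. ] -100.0 -22.2
tail [500.4  80.3  14. ] -135.7 -0.5
[-6.766, -0.885, 195.586, -0.012]
```

```bash
python3 go.py 494.4 51.6 210 1.386;  python3 -m jog '[[-1,[15,-1,194],0],[-1,[15,-1,194],0],[-1,[15,-1,194],0],[-1,[15,-1,194],0],[-1,[15,-1,194],0]]'; python3 go.py 502.7 95.8 210 1.386
```

```text
[15.081, -1.782, 194.586, -0.012]
clock: 2.55
position: [493.4, 51.7, 206.3]
orientation: [-3.134, 0.001, 1.376]
contact_force: [-0.2, -0.4, 0.2]
finger_gap: 0.6
finger_force: 0.0
[45.044, 0.616, -3.675, -0.01]
```

```bash
python3 -m jog '[[-1,[10,0,-2],0],[-1,[18,0,-2],0],[-1,[24,0,-2],0],[-1,[30,0,-2],0],[-1,[35,0,-2],0]]'|grep -E "pos|contact"; for i in 1; do python3 -m jog '[[-1,[2,0,0],0],[-1,[4,0,0],0],[-1,[6,0,0],0],[-1,[6,0,0],0]]'|grep -E "pos|contact"; done;  python3 -m jog '[[-1,[1,0,0],0],[-1,[2,0,0],0],[-1,[2,0,0],0]]'|grep -E "pos|contact"
```

```text
position: [502.2, 86.2, 213.6]
contact_force: [0.3, -0.7, 1.0]
position: [503.0, 91.9, 212.6]
contact_force: [0.5, -0.5, -0.3]
position: [503.4, 93.8, 212.6]
contact_force: [-0.3, -0.6, -0.2]
```

```bash
python3 -m jog '[[-1,[1,0,0],0],[-1,[2,0,0],0],[-1,[2,0,0],0]]'|grep -E "pos|contact";  python3 -m jog '[[-1,[1,0,0],0],[-1,[1.5,0,0],0],[-1,[1.5,0,0],0]]'|grep -E "pos|contact"
```

```text
position: [503.8, 95.7, 212.6]
contact_force: [0.7, -0.9, -0.1]
position: [504.0, 96.5, 212.5]
contact_force: [-1.0, -5.8, 1.3]
```

Run:
```python
from cell import *
from h import *
p,d=camera("scene"); q,e=camera("top"); a=cv2.resize(p[140:215,225:325,::-1],(500,375),interpolation=cv2.INTER_CUBIC); b=cv2.resize(q[205:280,145:270,::-1],(300,375) ,interpolation=cv2.INTER_CUBIC)
cv2.imwrite("pics/push.png",np.hstack([a,b]))
```

```text
(no output)
```

The contact force jumped to about 6 N with the finger front at 111–112 mm, so the pole is home. Next comes the lower rack cradle. I will pinch its end block lengthwise, because that grip does not depend on the 30° tilt.

```bash
python3 -m jog '[[-1,[-15,0,0],0],[-1,[-20,0,-40],0],[0,[-20,0,-90],0],[0.28,[-20,0,-140],0],[0.28,[-20,0,-180],0]]'|grep -E "clock|pos"; python3 go.py 483.2 -301.9 390 -0.114
```

```text
clock: 4.95
position: [499.9, 76.8, 395.4]
[-374.815, 56.644, 5.374, 1.491]
```

```bash
python3 -m jog '[[0.28,[-50,8,0],0.15],[0.28,[-98,15,0],0.3],[0.28,[-145,23,0],0.45],[0.28,[-192,30,0],0.6],[0.28,[-240,37,0],0.74]]'|grep -E "clock|pos|ori"; python3 go.py 483.2 -301.9 390 -0.114
```

```text
clock: 5.45
position: [489.3, -167.7, 392.8]
orientation: [3.141, -0.0, 0.63]
[-84.076, 104.819, 2.832, 0.744]
```

```bash
python3 -m jog '[[0.28,[-30,36,0],0.15],[0.28,[-57,70,0],0.3],[0.28,[-83,104,0],0.45],[0.28,[-83,104,0],0.6],[0.28,[-83,104,0],0.744]]'|grep -E "clock|pos|ori|gap"; python3 -m jog '[[0.28,[0,0,0],0],[0.28,[0,0,0],0]]' >/dev/null; python3 go.py 483.2 -301.9 310 -0.114
python3 - <<'E'
from cell import *
from h import *
m=camera_model("wrist"); p,d=camera("wrist"); cv2.imwrite("pics/w2.png",p[:,:,::-1]); np.savez("w2.npz",p=p,d=d,**m)
P=wcloud(d,m); P=P[(abs(P[:,0]-570)<200)&(abs(P[:,1]+230)<200)&(P[:,2]<220)]
print(fit(P,[520.3,-223.6,50.9,-1.685],np.pi/6)); print(fit(P,[620,-235.8,108.9,1.457],-np.pi/6))
E
```

```text
clock: 5.95
position: [484.4, -300.1, 392.2]
orientation: [-3.141, 0.0, -0.116]
finger_gap: 60.0
[-1.562, 3.85, 82.634, 0.012]
(array([ 519.20804235, -223.5606703 ,   50.37740789,   -1.68677528]), 12902, np.float64(0.7609098282019235))
(array([ 619.14252257, -234.69421959,  108.19515412,    1.45552453]), 20063, np.float64(0.7881207265258527))
```

View pics/w2.png

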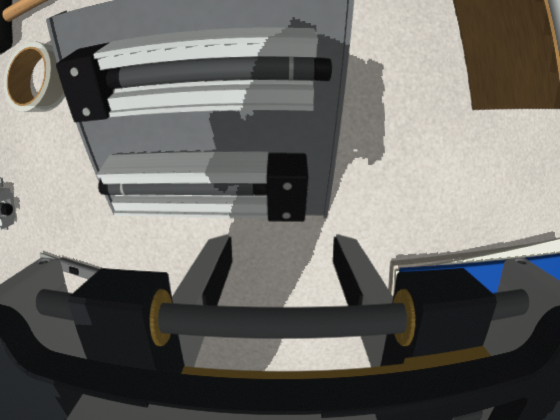

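The picture shows the lower cradle's block at (287,187), centred between the open fingers (inner faces at columns 228 and 335). The upper cradle's block is at (85,82). The wrist fit agrees with the top camera to 1 mm, so I go down.

```bash
python3 -m jog '[[0.28,[-2,3,40],0.01],[0.28,[-2,3,80],0.01],[0.28,[-2,3,105],0.01],[0.28,[-2,3,112],0.01],[0.28,[-2,3,112],0.01]]'|grep -E "clock|pos|ori|force"; python3 go.py 482.2 -301.9 275.6 -0.116
```

```text
clock: 6.7
position: [483.0, -300.9, 280.4]
orientation: [-3.141, 0.001, -0.115]
contact_force: [-0.1, 0.3, 1.1]
finger_force: 0.0
[-0.7, 1.082, 4.775, 0.001]
```

```bash
python3 -m jog '[[0.28,[-1,1,3],0],[0.28,[-1,1,5],0],[0.28,[-1,1,5],0]]'|grep -E "clock|pos|force"; python3 -m jog '[[-0.4,[0,0,0],0],[-0.4,[0,0,0],0],[-0.4,[0,0,0],0],[-0.4,[0,0,0],0],[-0.4,[0,0,0],0]]' 60|grep -E "gap|pos|force"
```

```text
clock: 7.0
position: [482.1, -301.9, 276.3]
contact_force: [0.2, 0.4, 0.2]
finger_force: 0.0
position: [482.0, -301.8, 275.8]
contact_force: [-0.4, -0.1, 2.6]
finger_gap: 34.8
finger_force: 60.0
```

```bash
python3 -m jog '[[-0.6,[0,0,-3],0],[-0.6,[0,0,-8],0],[-0.6,[0,0,-15],0],[-0.6,[0,0,-25],0],[-0.6,[0,0,-40],0]]'|grep -E "gap|pos|force"; python3 -m jog '[[-0.6,[0,0,-20],0],[-0.6,[0,0,-40],0],[-0.6,[0,0,-55],0],[-0.6,[0,0,-60],0]]'|grep -E "clock|gap|pos|force"
python3 - <<'E'
from cell import *
from h import *
m=camera_model("wrist"); p,d=camera("wrist"); q,e=camera("scene")
cv2.imwrite("pics/w3.png",np.hstack([cv2.resize(p[100:320,40:400,::-1],(400,245)),cv2.resize(q[200:330,130:310,::-1],(400,245))]))
E
```

```text
position: [481.8, -301.7, 316.4]
contact_force: [-0.1, -0.3, -3.5]
finger_gap: 34.9
finger_force: 60.0
clock: 8.4
position: [482.2, -301.9, 378.2]
contact_force: [0.5, 0.4, -3.1]
finger_gap: 34.8
finger_force: 60.0
```

View pics/w3.png

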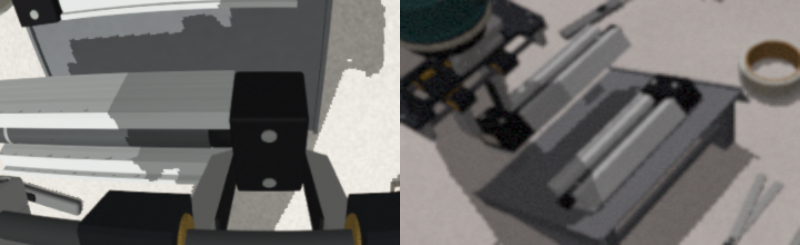

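The crop shows the cradle hanging firmly by its block, still tilted, with its pole in place. I take it to the free bench area in front of cradle_a to set it down flat and regrasp.

```bash
python3 -m jog '[[-0.6,[-5,-15,0],0],[-0.6,[-15,-42,0],0],[-0.6,[-28,-75,0],0],[-0.6,[-41,-112,0],0],[-0.6,[-55,-150,0],0]]'|grep -E "clock|gap|pos|force";python3 -m jog '[[-0.6,[-14,-38,0],0],[-0.6,[-28,-76,0],0],[-0.6,[-41,-112,0],0],[-0.6,[-51,-140,0],0],[-0.6,[-56,-151,0],0]]'|grep -E "clock|gap|pos|force"; python3 go.py 369.5 165 300 -0.184
```

```text
clock: 9.0
position: [443.9, -144.5, 374.8]
contact_force: [0.7, -0.1, -2.7]
finger_gap: 34.8
finger_force: 60.0
clock: 9.5
position: [405.6, 12.9, 375.2]
contact_force: [0.7, -0.6, -3.1]
finger_gap: 35.0
finger_force: 60.0
[-53.171, -147.056, 75.169, 0.07]
```

```bash
python3 -m jog '[[-0.6,[-10,-30,5],0.02],[-0.6,[-22,-65,20],0.04],[-0.6,[-36,-102,40],0.06],[-0.6,[-48,-134,60],0.07],[-0.6,[-53,-146,75],0.07]]'|grep -E "clock|gap|pos|force";python3 -m jog '[[-0.6,[0,0,15],0],[-0.6,[0,0,30],0],[-0.6,[0,0,42],0],[-0.6,[0,0,50],0],[-0.6,[0,0,50],0]]'|grep -E "clock|gap|pos|force";  python3 go.py 369.5 165 238 -0.184
python3 - <<'E'
from cell import *
from h import *
m=camera_model("wrist"); p,d=camera("wrist"); q,e=camera("top")
cv2.imwrite("pics/w4.png",np.hstack([cv2.resize(p[60:360,0:400,::-1],(400,300)),cv2.resize(q[200:320,80:240,::-1],(400,300))]))
np.savez("w4.npz",d=d,**m)
P=wcloud(d,m); P=P[(P[:,1]>150)&(P[:,1]<390)&(abs(P[:,0]-412)<50)]
for rl in (.3,.4,.5236,.6): 
    f=fit(P,[412,245,12,-1.755],rl); print(rl,f[0].round(2),f[1:])
E
```

```text
clock: 10.0
position: [369.9, 163.5, 299.4]
contact_force: [-0.7, 0.4, -3.0]
finger_gap: 35.1
finger_force: 60.0
clock: 10.5
position: [371.1, 161.1, 249.8]
contact_force: [0.1, 0.1, -3.4]
finger_gap: 34.9
finger_force: 60.0
[-2.277, -3.535, 11.849, -0.003]
0.3 [408.87 241.12  23.24  -1.76] (25052, np.float64(1.7933879381884295))
0.4 [411.16 240.59  23.14  -1.76] (25179, np.float64(1.1923244246113907))
0.5236 [413.92 239.15  24.01  -1.76] (24590, np.float64(0.7551124330571506))
0.6 [426.32 230.19  33.49  -1.75] (19092, np.float64(1.2959418847304045))
```

View pics/w4.png

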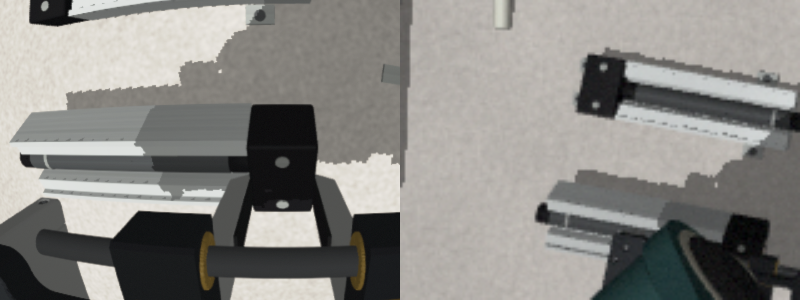

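The cradle hangs at exactly 30°, about 14 mm clear of the bench, with its pole home. I lower it gently until it touches.

```bash
python3 -m jog '[[-0.6,[0,0,6],0],[-0.6,[0,0,10],0],[-0.6,[0,0,12],0],[-0.6,[0,0,12],0]]'|grep -E "pos|contact";python3 -m jog '[[-0.6,[0,0,1],0],[-0.6,[0,0,2],0],[-0.6,[0,0,2],0]]'|grep -E "pos|contact"
```

```text
position: [371.3, 161.3, 238.4]
contact_force: [0.6, -0.4, -2.8]
position: [371.4, 161.3, 236.6]
contact_force: [-0.7, -0.2, -3.3]
```

```bash
python3 -m jog '[[-0.6,[0,0,1],0],[-0.6,[0,0,1],0]]'|grep -E "pos|contact";python3 -m jog '[[-0.6,[0,0,1],0],[-0.6,[0,0,1],0]]'|grep -E "pos|contact"
```

```text
position: [371.3, 161.3, 235.6]
contact_force: [-0.3, 0.3, -4.2]
position: [371.4, 161.3, 234.6]
contact_force: [-0.2, 0.2, -2.2]
```

```bash
python3 -m jog '[[-0.6,[0,0,1],0],[-0.6,[0,0,1],0]]' |grep -E "pos|contact"; python3 -m jog '[[-0.4,[0,0,0],0],[-0.4,[0,0,0],0],[-0.4,[0,0,0],0],[-0.4,[0,0,0],0],[-0.4,[0,0,0],0]]' 3|grep -E "gap|contact"; python3 -m jog '[[-0.2,[0,0,0],0],[0,[0,0,0],0],[0.2,[0,0,0],0],[0.3,[0,0,0],0],[0.3,[0,0,0],0]]'|grep -E "clock|gap|contact";python3 -m jog '[[0.3,[0,0,-20],0],[0.3,[0,0,-60],0],[0.6,[0,0,-110],0],[0.8,[0,0,-150],0],[0.8,[0,0,-160],0]]'|grep -E "clock|gap|contact"
cat > look.py <<'E'
import sys
from cell import *
from h import *
# look.py x y z yaw [rx ry]: wrist fit of a level cradle and its pole gap
x,y,z,yaw=map(float,sys.argv[1:5]); m=camera_model("wrist"); p,d=camera("wrist"); np.savez("last.npz",p=p,d=d,**m)
P=wcloud(d,m); P=P[(np.hypot(P[:,0]-x,P[:,1]-y)<150)]
for g in (-1,0,2,5,10): 
    f=fit(P,[x,y,z,yaw],0,g); print(g,f[0].round(3),f[1:])
E
python3 look.py 412 240 0 -1.755
```

```text
position: [371.4, 161.3, 233.9]
contact_force: [-3.5, -2.8, 11.9]
contact_force: [-1.0, -2.2, 5.2]
finger_gap: 36.1
clock: 12.9
contact_force: [-0.3, -2.0, 2.4]
finger_gap: 60.6
clock: 13.4
contact_force: [0.5, 0.7, -0.6]
finger_gap: 81.4
-1 [416.563 237.621  -0.813  -1.757] (9216, np.float64(0.8499294731944889))
0 [416.531 237.517  -0.811  -1.757] (9216, np.float64(0.8534564908546952))
2 [416.499 237.313  -0.814  -1.757] (9216, np.float64(0.8582834775893747))
5 [416.45  237.042  -0.817  -1.757] (9215, np.float64(0.8579145961067405))
10 [416.452 237.043  -0.825  -1.757] (9205, np.float64(0.8602915121700287))
```

```bash
python3 -m jog '[[0.8,[0,0,0],-0.15],[0.8,[0,0,0],-0.3],[0.8,[0,0,0],-0.45],[0.8,[0,0,0],-0.6],[0.8,[0,0,0],-0.74]]' >/dev/null; python3 -m jog '[[0.8,[0,0,0],-0.15],[0.8,[0,0,0],-0.3],[0.8,[0,0,0],-0.45],[0.8,[0,0,0],-0.6],[0.8,[0,0,0],-0.74]]' >/dev/null; python3 go.py 416.5 237.5 280 1.385
```

```text
[85.669, 23.201, 112.251, -0.086]
```

```bash
python3 -m jog '[[0.8,[30,8,0],-0.03],[0.8,[60,16,20],-0.06],[0.8,[85.7,23.2,50],-0.086],[0.8,[85.7,23.2,90],-0.086],[0.8,[85.7,23.2,90],-0.086]]' |grep -E "pos|ori"; python3 look.py 416.5 237.5 0 -1.757; python3 go.py 416.5 237.5 208 1.385
```

```text
position: [415.7, 236.9, 298.6]
orientation: [-3.133, 0.004, 1.38]
-1 [416.549 236.998  -0.843  -1.757] (16145, np.float64(0.8408720427620964))
0 [416.539 236.971  -0.843  -1.757] (16145, np.float64(0.8425472576914818))
2 [416.408 236.332  -0.841  -1.758] (16145, np.float64(0.8337813419005229))
5 [416.54  236.929  -0.852  -1.757] (16145, np.float64(0.8485513354301876))
10 [416.416 236.318  -0.853  -1.757] (16135, np.float64(0.8390769380138874))
[0.415, 0.181, 93.394, -0.005]
```

```bash
python3 -m jog '[[0.8,[0,0,40],0],[0.8,[0,0,70],0],[0.8,[0,0,84],0],[0.8,[0,0,88],0],[0.8,[0,0,88],0]]' |grep -E "pos|ori|contact"; python3 -m jog '[[0.2,[0,0,0],0],[0,[0,0,0],0],[0,[0,0,0],0],[0,[0,0,0],0],[0,[0,0,0],0]]' 40 |grep -E "pos|gap|force"; python3 go.py 416.5 237.3 208 1.385
```

```text
position: [417.5, 237.5, 216.7]
orientation: [3.141, -0.0, 1.379]
contact_force: [-0.4, 1.3, 0.2]
position: [417.4, 237.3, 216.1]
contact_force: [-1.0, -2.7, 8.3]
finger_gap: 55.7
finger_force: 40.0
[-0.215, -0.846, 8.069, -0.006]
```

```bash
python3 -m jog '[[-0.2,[0,0,-5],0],[-0.2,[0,0,-20],0],[-0.2,[0,0,-45],0],[-0.2,[0,0,-75],0],[-0.2,[0,0,-100],0]]' |grep -E "pos|gap|contact"; python3 -m jog '[[-0.2,[0,0,0],0],[-0.2,[0,0,0],0]]' |grep -E "clock|pos|ori|gap|contact"; python3 look.py 417 237 99 -1.76; python3 go.py 518 177.3 319 1.386
```

```text
position: [416.9, 237.5, 317.9]
contact_force: [-0.5, 0.5, -2.6]
finger_gap: 55.6
clock: 16.7
position: [417.1, 237.1, 316.1]
orientation: [3.141, -0.0, 1.378]
contact_force: [-0.1, -0.4, -3.4]
finger_gap: 55.7
-1 [415.902 236.295  99.131  -1.757] (29754, np.float64(0.8212316997331206))
0 [415.894 236.249  99.13   -1.757] (29754, np.float64(0.8226279349923789))
2 [415.823 236.076  99.127  -1.758] (29757, np.float64(0.8236543592034807))
5 [415.826 236.1    99.121  -1.758] (29755, np.float64(0.8248538682330322))
10 [415.89  236.2    99.115  -1.757] (29740, np.float64(0.8282808459770551))
[-39.351, 110.588, -3.658, -0.007]
```

Run:
```python
from h import *
m=np.load("last.npz"); P=wcloud(m["d"],m)
P=P[(np.hypot(P[:,0]-525,P[:,1]-214)<160)&(P[:,2]<60)]
for g in(-1,0,1,3):
    f=fit(P,[525,214,-.5,1.386],0,g); print(f[0].round(3),f[1:])
cv2.imwrite("pics/w5.png",m["p"][:,:,::-1])
```

```text
[524.899 214.294  -0.807   1.387] (11997, np.float64(0.7926309193265159))
[524.917 214.432  -0.806   1.386] (11997, np.float64(0.7946307390773327))
[524.918 214.425  -0.806   1.386] (11997, np.float64(0.7951921047754574))
[525.062 215.211  -0.804   1.386] (11997, np.float64(0.7939011304726256))
```

View pics/w5.png

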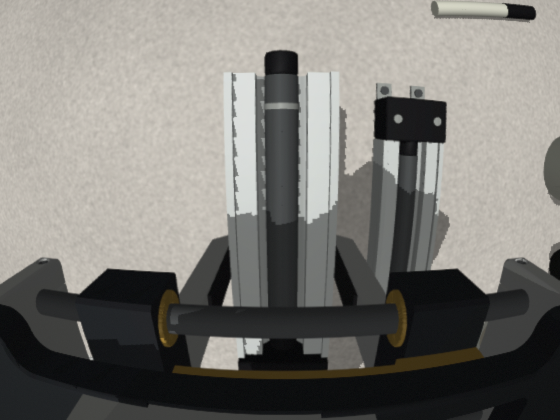

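The picture shows the held cradle level between the fingers, with its pole tail at (282,60). Cradle_a is alongside, its block at (410,120) and its pole touching the block. I move over it.

```bash
python3 go.py 518.8 176.2 316 1.386; python3 -m jog '[[-0.2,[-10,28,0],0],[-0.2,[-22,60,0],-0.007],[-0.2,[-32,90,0],-0.007],[-0.2,[-39,108,0],-0.007],[-0.2,[-40,111,0],-0.007]]' |grep -E "pos|gap|contact"; python3 -m jog '[[-0.2,[0,0,15],0],[-0.2,[0,0,30],0],[-0.2,[0,0,40],0],[-0.2,[0,0,40],0],[-0.2,[0,0,40],0]]' |grep -E "clock|pos|ori|gap|contact"; python3 go.py 518.8 176.2 257 1.386
python3 - <<'E'
from cell import *
from h import *
m=camera_model("wrist"); p,d=camera("wrist"); np.savez("last.npz",p=p,d=d,**m); P=wcloud(d,m)
s=read_state()["position"]; print(s)
f=fit(P[P[:,2]>45],[518,176,s[2]-217,-1.755],0,0.); print("B",f[0].round(3),f[1:])
A=P[(P[:,2]<46)&(P[:,2]>15)&(((P[:,:2]-[525,214])@[.184,.983])>60)&(np.hypot(P[:,0]-525,P[:,1]-214)<110)]; print(len(A)); 
L=(A[:,:2]-[525,214.4])@np.array([[.184,-.983],[.983,.184]]); T=L[A[:,2]>39]; print(np.percentile(T,[1,5,50,95,99],axis=0).round(1))
E
```

```text
[-40.278, 111.583, -0.658, -0.007]
position: [519.7, 175.5, 314.4]
contact_force: [-0.1, 0.1, -3.4]
finger_gap: 55.8
clock: 17.75
position: [518.2, 177.3, 275.5]
orientation: [-3.141, 0.0, 1.387]
contact_force: [0.2, 0.6, -2.9]
finger_gap: 55.7
[-1.012, 0.772, 18.464, 0.001]
[518.42192653 177.26548765 275.8679352 ]
B [516.669 176.377  58.486  -1.75 ] (29751, np.float64(0.8224863284785905))
3071
[[ 68.1 -27.3]
 [ 70.7 -25.3]
 [ 87.1  -1.9]
 [ 98.6  25.4]
 [ 99.9  27.4]]
```

```bash
python3 -m jog '[[-0.2,[0,1,8],0],[-0.2,[0,1,15],0],[-0.2,[0,1,18],0],[-0.2,[0,1,18],0]]' |grep -E "pos|ori|contact"; python3 -m jog '[[-0.2,[0,0,1],0],[-0.2,[0,0,2],0],[-0.2,[0,0,3],0],[-0.2,[0,0,4],0],[-0.2,[0,0,4],0]]' |grep -E "clock|pos|gap|contact"
```

```text
position: [519.4, 176.7, 257.1]
orientation: [-3.141, 0.0, 1.386]
contact_force: [0.2, -0.6, -2.9]
clock: 18.7
position: [519.5, 176.7, 253.6]
contact_force: [-0.6, 0.3, -2.8]
finger_gap: 55.6
```

```bash
python3 -m jog '[[-0.2,[0,0,0.5],0],[-0.2,[0,0,1],0],[-0.2,[0,0,1.5],0],[-0.2,[0,0,1.5],0]]' |grep -E "clock|pos|gap|contact";python3 -m jog '[[-0.2,[0,0,0.5],0],[-0.2,[0,0,1],0],[-0.2,[0,0,1.5],0],[-0.2,[0,0,1.5],0]]' |grep -E "clock|pos|gap|contact"
```

```text
clock: 19.1
position: [519.5, 176.7, 252.1]
contact_force: [1.2, 0.4, -3.3]
finger_gap: 55.8
clock: 19.5
position: [519.5, 176.7, 250.6]
contact_force: [0.2, -0.0, -3.5]
finger_gap: 55.3
```

```bash
python3 -m jog '[[-0.2,[0,0,0.5],0],[-0.2,[0,0,1],0],[-0.2,[0,0,1],0]]' |grep -E "clock|pos|gap|contact";python3 -m jog '[[-0.2,[0,0,0.5],0],[-0.2,[0,0,0.5],0]]' |grep -E "clock|pos|gap|contact"
```

```text
clock: 19.8
position: [519.5, 176.8, 250.1]
contact_force: [-3.7, -1.3, 8.3]
finger_gap: 55.4
clock: 20.0
position: [519.5, 176.9, 250.1]
contact_force: [-7.0, -3.2, 18.1]
finger_gap: 55.6
```

It seated at exactly +34 mm, so I release it and check.

```bash
python3 -m jog '[[-0.2,[0,0,-0.7],0],[-0.2,[0,0,-0.7],0]]' 8|grep -E "contact"; python3 -m jog '[[0.3,[0,0,-0.7],0],[0.5,[0,0,0],0],[0.7,[0,0,0],0],[0.7,[0,0,0],0],[0.7,[0,0,0],0]]' |grep -E "clock|pos|gap|contact"; python3 -m jog '[[0.7,[0,0,-20],0],[0.7,[0,0,-60],0],[0.7,[0,0,-100],0],[0.7,[0,0,-120],0],[0.7,[0,0,-120],0]]' |grep -E "clock|pos|gap|contact"
python3 - <<'E'
from cell import *
from h import *
m=camera_model("wrist"); p,d=camera("wrist"); np.savez("last.npz",p=p,d=d,**m); P=wcloud(d,m)
f=fit(P[P[:,2]>36],[518.5,176,33.5,-1.755],0,0.); b=f[0]; print("B",b.round(3),f[1:])
d=b[:2]-[524.9,214.4]; print("in A: along",d@[.184,.983],"lat",d@[-.983,.184])
L=(P[:,:2]-b[:2])@np.array([[np.cos(b[3]),-np.sin(b[3])],[np.sin(b[3]),np.cos(b[3])]])
k=(abs(L[:,1])<5)&(P[:,2]>33+26)&(P[:,2]<80)&(abs(L[:,0]+90)<60); print("tail x (expect -112)",np.percentile(L[k,0],[0.5,1,3]).round(1))
q,e=camera("top"); cv2.imwrite("pics/t6.png",cv2.resize(q[190:310,80:260,::-1],(720,480)))
E
```

```text
contact_force: [-2.0, -0.6, 4.9]
clock: 20.7
position: [519.5, 176.7, 249.8]
contact_force: [-0.1, 0.1, -0.1]
finger_gap: 80.2
clock: 21.2
position: [519.9, 177.0, 372.7]
contact_force: [0.1, 0.4, -1.0]
finger_gap: 80.1
B [518.228 175.802  33.195  -1.749] (13287, np.float64(0.8490772262525408))
in A: along -39.16951859220834 lat -0.5433610604210618
tail x (expect -112) [-112.1 -112.1 -110.2]
```

View pics/t6.png

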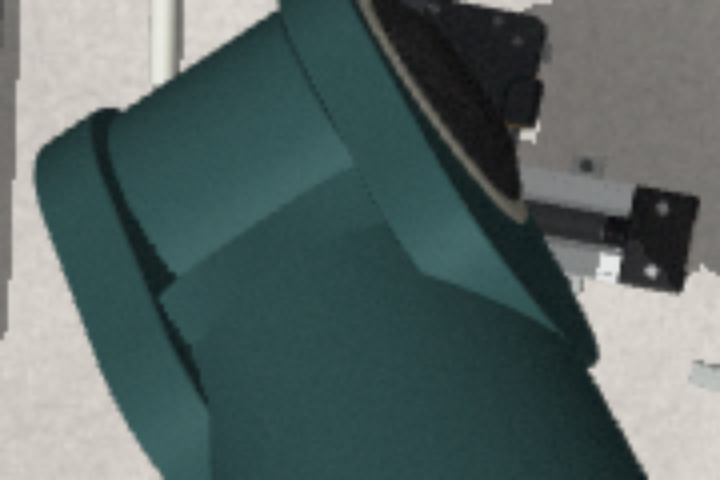

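The wrist fit puts cradle_b's open end at 60.8 mm in cradle_a's frame, sideways −0.5 mm, height 34 mm, with its pole home. In the top picture the arm hides most of the stack; only its right end at (640,235) shows. Now for the upper cradle.

```bash
python3 -m jog '[[0.5,[0,0,-30],-0.1],[0.5,[-40,0,-50],-0.25],[0.4,[-85,0,-50],-0.4],[0.28,[-130,0,-50],-0.55],[0.28,[-170,0,-50],-0.7]]' |grep -E "clock|pos|ori"; python3 go.py 600.7 -150.1 410 3.026
```

```text
clock: 21.8
position: [490.2, 19.2, 418.7]
orientation: [-3.14, -0.001, 1.994]
[-199.733, 31.267, 8.74, -1.032]
```

```bash
python3 -m jog '[[0.28,[-40,6,0],-0.14],[0.28,[-85,14,0],-0.28],[0.28,[-130,21,0],-0.42],[0.28,[-170,27,4],-0.56],[0.28,[-197,31,8],-0.7]]' |grep -E "clock|pos|ori"; python3 -m jog '[[0.28,[0,0,0],-0.1],[0.28,[0,0,0],-0.2],[0.28,[0,0,0],-0.3],[0.28,[0,0,0],-0.33]]' |grep -E "clock|pos|ori|gap"; python3 go.py 600.7 -150.1 390 3.026
python3 - <<'E'
from cell import *
from h import *
m=camera_model("wrist"); p,d=camera("wrist"); np.savez("last.npz",p=p,d=d,**m); P=wcloud(d,m)
P=P[(abs(P[:,0]-620)<150)&(abs(P[:,1]+230)<170)&(P[:,2]>70)]
print(fit(P,[619.5,-235.0,108.5,1.457],-np.pi/6))
E
```

```text
clock: 22.3
position: [599.9, -149.5, 409.8]
orientation: [-3.141, -0.002, 2.692]
clock: 22.7
position: [599.1, -146.7, 410.3]
orientation: [3.141, -0.002, 3.022]
finger_gap: 60.4
[-2.021, -3.151, 20.298, -0.004]
(array([ 619.13473891, -235.01107174,  108.14122404,    1.45645031]), 13733, np.float64(0.8187486765929164))
```

```bash
python3 -m jog '[[0.28,[-2,-3,30],0],[0.28,[-2,-3,55],0],[0.28,[-2,-3,68],0],[0.28,[-2,-3,71],0],[0.28,[-2,-3,71],0]]'|grep -E "clock|pos|ori|contact"; python3 go.py 600.7 -150.2 333.6 3.026
```

```text
clock: 23.25
position: [601.0, -149.6, 341.1]
orientation: [3.141, -0.0, 3.018]
contact_force: [0.7, 0.3, 0.1]
[0.188, -0.623, 7.458, -0.008]
```

```bash
python3 -m jog '[[0.28,[0,-0.5,3],-0.008],[0.28,[0,-0.5,6],-0.008],[0.28,[0,-0.5,7],-0.008],[0.28,[0,-0.5,7],-0.008]]'|grep -E "clock|pos|contact"; python3 -m jog '[[-0.4,[0,0,0],0],[-0.4,[0,0,0],0],[-0.4,[0,0,0],0],[-0.4,[0,0,0],0],[-0.4,[0,0,0],0]]' 60|grep -E "gap|pos|force"; python3 -m jog '[[-0.6,[0,0,-3],0],[-0.6,[0,0,-8],0],[-0.6,[0,0,-15],0],[-0.6,[0,0,-25],0],[-0.6,[0,0,-40],0]]'|grep -E "gap|pos|force"; python3 -m jog '[[-0.6,[0,0,-20],0],[-0.6,[0,0,-40],0],[-0.6,[0,0,-55],0],[-0.6,[0,0,-60],0]]'|grep -E "clock|gap|pos|force"; python3 go.py 399.6 325.8 420 2.957
```

```text
clock: 23.65
position: [600.7, -150.3, 334.0]
contact_force: [-0.0, 0.2, 0.5]
position: [600.7, -150.3, 333.9]
contact_force: [0.5, -0.3, 1.2]
finger_gap: 35.2
finger_force: 60.0
position: [600.6, -150.3, 374.5]
contact_force: [-0.5, 0.1, -4.9]
finger_gap: 35.0
finger_force: 60.0
clock: 25.05
position: [600.9, -150.1, 436.1]
contact_force: [-0.2, 0.1, -3.3]
finger_gap: 34.9
finger_force: 60.0
[254.491, 449.737, 16.072, 0.07]
```

```bash
python3 -m jog '[[-0.6,[8,14,0],0],[-0.6,[24,42,0],0],[-0.6,[43,77,0],0],[-0.6,[62,113,0],0],[-0.6,[83,150,0],0]]'|grep -E "clock|gap|pos";python3 -m jog '[[-0.6,[20,36,0],0.02],[-0.6,[40,72,0],0.04],[-0.6,[60,108,0],0.06],[-0.6,[76,136,0],0.07],[-0.6,[86,153,0],0.07]]'|grep -E "clock|gap|pos"; python3 go.py 399.6 325.8 300 2.957
```

```text
clock: 25.55
position: [534.2, 10.0, 433.2]
finger_gap: 34.5
clock: 26.05
position: [465.5, 172.8, 433.6]
finger_gap: 35.2
[92.522, 138.551, 133.555, 0.002]
```

```bash
python3 -m jog '[[-0.6,[20,30,0],0],[-0.6,[43,65,0],0],[-0.6,[65,98,0],0],[-0.6,[84,126,0],0],[-0.6,[92.5,138.5,0],0]]'|grep -E "clock|gap|pos";python3 -m jog '[[-0.6,[0,0,30],0],[-0.6,[0,0,70],0],[-0.6,[0,0,115],0],[-0.6,[0,0,150],0],[-0.6,[0,0,170],0]]'|grep -E "clock|gap|pos|ori|contact"; python3 -m jog '[[-0.6,[0,0,8],0],[-0.6,[0,0,12],0],[-0.6,[0,0,12],0]]' | grep -E "pos|contact"
python3 - <<'E'
from cell import *
from h import *
m=camera_model("wrist"); p,d=camera("wrist"); np.savez("last.npz",p=p,d=d,**m); P=wcloud(d,m)
P=P[(P[:,1]>100)&(P[:,1]<360)&(abs(P[:,0]-412)<55)]
for rl in (-.45,-.5236,-.58): f=fit(P,[412,245,22,1.386],rl); print(rl,f[0].round(2),f[1:])
E
```

```text
clock: 26.55
position: [399.4, 326.0, 433.6]
finger_gap: 35.4
clock: 27.05
position: [400.6, 322.8, 260.9]
orientation: [-3.14, -0.003, 2.958]
contact_force: [-0.0, 0.3, -3.5]
finger_gap: 35.2
position: [402.0, 323.4, 252.4]
contact_force: [-0.7, -0.6, -3.6]
-0.45 [411.88 238.46  24.82   1.38] (16182, np.float64(1.1496088806720697))
-0.5236 [413.7  238.65  26.11   1.38] (16173, np.float64(0.8981900419657284))
-0.58 [415.04 238.18  27.5    1.38] (16134, np.float64(1.0173573688430635))
```

```bash
python3 -m jog '[[-0.6,[0,0,8],0],[-0.6,[0,0,13],0],[-0.6,[0,0,16],0],[-0.6,[0,0,16],0]]'|grep -E "pos|contact"; python3 -m jog '[[-0.6,[0,0,1],0],[-0.6,[0,0,1],0]]'|grep -E "pos|contact"; python3 -m jog '[[-0.6,[0,0,0.5],0],[-0.6,[0,0,0.5],0]]'|grep -E "pos|contact"
```

```text
position: [402.0, 323.1, 235.6]
contact_force: [-0.8, 0.9, -3.7]
position: [402.1, 323.3, 235.0]
contact_force: [0.0, 1.0, -3.3]
position: [402.1, 323.3, 234.5]
contact_force: [-0.0, 1.5, -2.0]
```

```bash
python3 -m jog '[[-0.6,[0,0,0.5],0],[-0.6,[0,0,0.5],0]]'|grep -E "pos|contact"; python3 -m jog '[[-0.4,[0,0,0],0],[-0.4,[0,0,0],0],[-0.4,[0,0,0],0],[-0.4,[0,0,0],0],[-0.4,[0,0,0],0]]' 3|grep -E "gap|contact"; python3 -m jog '[[-0.2,[0,0,0],0],[0,[0,0,0],0],[0.2,[0,0,0],0],[0.3,[0,0,0],0],[0.3,[0,0,0],0]]'|grep -E "clock|gap|contact";python3 -m jog '[[0.3,[0,0,-20],0],[0.3,[0,0,-60],0],[0.6,[0,0,-110],0.1],[0.8,[0,0,-150],0.25],[0.8,[0,0,-160],0.4]]'|grep -E "clock|gap|contact"
python3 -m jog '[[0.8,[0,0,0],0.15],[0.8,[0,0,0],0.3],[0.8,[0,0,0],0.45],[0.8,[0,0,0],0.6],[0.8,[0,0,0],0.74]]' |grep clock; python3 go.py 416 238 300 1.386; python3 look.py 416 238 0 1.386 | head -2
```

```text
position: [402.0, 323.4, 234.2]
contact_force: [-1.7, 0.3, 3.6]
contact_force: [-1.3, 1.0, 5.2]
finger_gap: 36.0
clock: 29.4
contact_force: [0.5, 3.8, 3.2]
finger_gap: 60.7
clock: 29.9
contact_force: [-0.3, 0.4, -1.6]
finger_gap: 81.1
clock: 30.4
[-85.756, -6.495, 93.556, 0.424]
-1 [416.572 237.21   -0.769   1.382] (6851, np.float64(0.8316131463351746))
0 [416.624 237.464  -0.769   1.381] (6851, np.float64(0.8322730988207532))
```

```bash
python3 -m jog '[[0.8,[-28,-2,0],0.14],[0.8,[-58,-4,10],0.28],[0.8,[-82,-6,40],0.42],[0.8,[-85,-6.5,75],0.427],[0.8,[-85,-6.5,90],0.427]]'|grep clock;  python3 -m jog '[[0.8,[0,0,0],0],[0.8,[0,0,0],0]]'|grep ori; python3 look.py 416.6 237.4 0 1.382|head -3; python3 go.py 417 237.4 216 1.382
```

```text
clock: 30.95
orientation: [-3.141, 0.0, 1.392]
-1 [416.865 237.492  -0.8     1.384] (15277, np.float64(0.8351284647692786))
0 [416.867 237.506  -0.801   1.384] (15277, np.float64(0.8354356057905926))
2 [416.869 237.513  -0.801   1.384] (15277, np.float64(0.8346096581972093))
[-1.972, 0.749, 88.695, 0.009]
```

```bash
python3 -m jog '[[0.8,[-1,1.2,40],0.009],[0.8,[-1,1.2,70],0.009],[0.8,[-1,1.2,84],0.009],[0.8,[-1,1.2,88],0.009],[0.8,[-1,1.2,88],0.009]]' |grep -E "pos|ori|contact"; python3 -m jog '[[0.2,[0,0,0],0],[0,[0,0,0],0],[0,[0,0,0],0],[0,[0,0,0],0],[0,[0,0,0],0]]' 40 |grep -E "pos|gap|force"; python3 -m jog '[[-0.2,[0,0,-5],0],[-0.2,[0,0,-20],0],[-0.2,[0,0,-45],0],[-0.2,[0,0,-75],0],[-0.2,[0,0,-110],0]]' |grep -E "pos|gap|contact"; python3 -m jog '[[-0.2,[0,0,-20],0],[-0.2,[0,0,-20],0],[-0.2,[0,0,-20],0]]' |grep -E "clock|pos|ori|gap|contact"
python3 - <<'E'
from cell import *
from h import *
m=camera_model("wrist"); p,d=camera("wrist"); np.savez("last.npz",p=p,d=d,**m); P=wcloud(d,m)
s=read_state()["position"]; print(s)
f=fit(P[(np.hypot(P[:,0]-s[0],P[:,1]-s[1])<150)],[s[0],s[1],s[2]-217,1.384],0,0.); print("C",f[0].round(3),f[1:])
Q=P[(np.hypot(P[:,0]-518,P[:,1]-176)<150)&(P[:,2]>40)&(P[:,2]<90)]
f=fit(Q,[518.2,175.8,33.2,-1.752],0,0.); print("B",f[0].round(3),f[1:])
E
python3 go.py 526.5 214 350 1.388
```

```text
position: [417.7, 238.4, 216.6]
orientation: [3.141, -0.001, 1.381]
contact_force: [0.2, 0.7, 1.1]
position: [417.7, 238.0, 216.3]
contact_force: [-1.1, -0.2, 7.8]
finger_gap: 55.6
finger_force: 40.0
position: [416.9, 237.8, 326.6]
contact_force: [1.7, -0.1, -3.8]
finger_gap: 55.7
clock: 33.0
position: [417.2, 237.7, 345.4]
orientation: [-3.142, 0.0, 1.381]
contact_force: [0.2, 0.2, -4.4]
finger_gap: 55.4
[417.15054155 237.63585106 344.84571326]
C [416.046 237.927 128.252   1.384] (29531, np.float64(0.8230895854697188))
B [523.689 207.168  33.174  -1.754] (9406, np.float64(0.8053940655987196))
[-2.546, 111.846, -5.154, -0.007]
```

```bash
python3 go.py 526.6 214.2 345 1.388;  python3 -m jog '[[-0.2,[-1,28,0],0],[-0.2,[-1,60,0],-0.007],[-0.2,[-2,90,0],-0.007],[-0.2,[-2,108,0],-0.007],[-0.2,[-2.4,111.9,0],-0.007]]' |grep -E "pos|gap|contact"; python3 -m jog '[[-0.2,[0,0,15],0],[-0.2,[0,0,30],0],[-0.2,[0,0,35],0],[-0.2,[0,0,35],0],[-0.2,[0,0,35],0]]' |grep -E "clock|pos|ori|gap|contact"; python3 go.py 526.6 214.2 291 1.388
python3 - <<'E'
from cell import *
from h import *
m=camera_model("wrist"); p,d=camera("wrist"); np.savez("last.npz",p=p,d=d,**m); P=wcloud(d,m)
s=read_state()["position"]; print(s)
f=fit(P[(P[:,2]>82)&(np.hypot(P[:,0]-s[0],P[:,1]-s[1])<150)],[s[0]-1,s[1],s[2]-217,1.386],0,0.); print("C",f[0].round(3),f[1:])
cv2.imwrite("pics/w7.png",p[:,:,::-1])
q,e=camera("scene"); cv2.imwrite("pics/s7.png",cv2.resize(q[130:220,215:335,::-1],(800,600)))
E
```

```text
[-2.331, 111.906, -0.154, -0.007]
position: [528.3, 213.6, 343.8]
contact_force: [-0.4, 0.4, -4.2]
finger_gap: 55.7
clock: 34.05
position: [526.7, 214.7, 310.9]
orientation: [-3.141, -0.0, 1.388]
contact_force: [1.0, 0.7, -3.6]
finger_gap: 55.2
[-0.525, 0.024, 19.938, 0.0]
[526.81439182 214.72352142 311.25168459]
C [525.46  215.076  93.798   1.391] (29522, np.float64(0.8211880690473783))
```

View pics/s7.png

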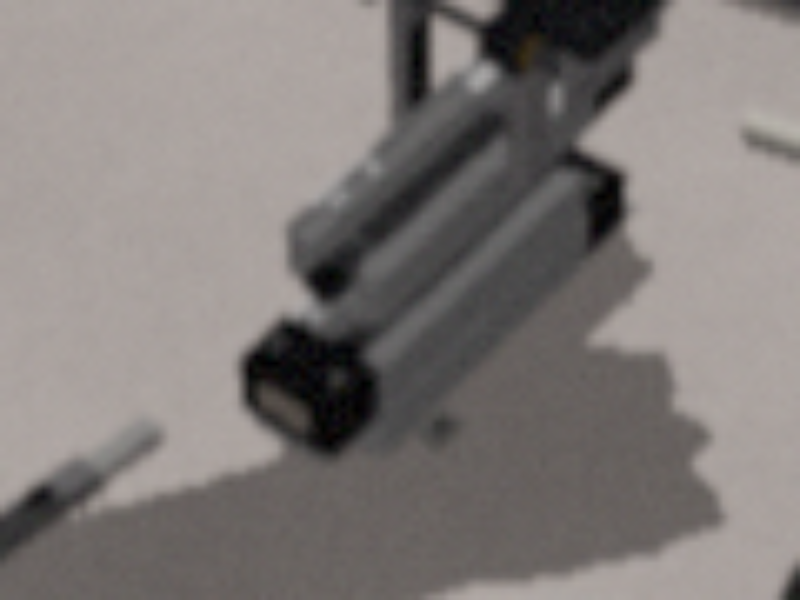

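The scene crop shows the cradle level above cradle_b, its pole tail at (330,280) pointing towards cradle_b's block at (310,380). The fit gives sideways 0 and its open end at 60 mm, so I lower it.

```bash
python3 -m jog '[[-0.2,[-0.7,0,8],0],[-0.2,[-0.7,0,15],0],[-0.2,[-0.7,0,20],0],[-0.2,[-0.7,0,20],0]]' |grep -E "pos|ori|contact"; python3 -m jog '[[-0.2,[0,0,1],0],[-0.2,[0,0,2],0],[-0.2,[0,0,3],0],[-0.2,[0,0,4],0],[-0.2,[0,0,4],0]]' |grep -E "clock|pos|contact"; python3 -m jog '[[-0.2,[0,0,0.5],0],[-0.2,[0,0,1],0],[-0.2,[0,0,1],0]]' |grep -E "clock|pos|contact"
```

```text
position: [526.5, 213.7, 289.9]
orientation: [-3.14, 0.001, 1.388]
contact_force: [-0.3, -0.2, -4.3]
clock: 35.05
position: [526.8, 213.8, 286.8]
contact_force: [0.1, -0.5, -4.3]
clock: 35.35
position: [526.8, 213.8, 285.8]
contact_force: [-0.7, -0.2, -4.3]
```

```bash
python3 -m jog '[[-0.2,[0,0,0.5],0],[-0.2,[0,0,1],0],[-0.2,[0,0,1],0]]' |grep -E "clock|pos|contact"; python3 -m jog '[[-0.2,[0,0,0.5],0],[-0.2,[0,0,0.5],0]]' |grep -E "clock|pos|contact"
```

```text
clock: 35.65
position: [526.7, 213.8, 284.8]
contact_force: [-0.1, -1.2, -3.2]
clock: 35.85
position: [526.8, 213.8, 284.4]
contact_force: [1.1, -0.3, -3.4]
```

```bash
python3 -m jog '[[-0.2,[0,0,0.5],0],[-0.2,[0,0,0.5],0]]' |grep -E "clock|pos|contact"; python3 -m jog '[[-0.2,[0,0,0.4],0],[-0.2,[0,0,0.4],0]]' |grep -E "clock|pos|contact"
```

```text
clock: 36.05
position: [526.8, 213.9, 284.3]
contact_force: [-3.7, -1.8, 7.8]
clock: 36.25
position: [526.7, 213.9, 284.3]
contact_force: [-6.5, -3.5, 14.7]
```

Seated at +68 mm. I release it, rise clear and verify.

```bash
python3 -m jog '[[-0.2,[0,0,-0.7],0],[-0.2,[0,0,-0.7],0]]' 8|grep -E "contact"; python3 -m jog '[[0.3,[0,0,-0.3],0],[0.5,[0,0,0],0],[0.7,[0,0,0],0],[0.7,[0,0,0],0],[0.7,[0,0,0],0]]' |grep -E "clock|pos|gap|contact"; python3 -m jog '[[0.7,[0,0,-20],0],[0.7,[0,0,-60],0],[0.7,[0,0,-100],0],[0.7,[0,0,-120],0],[0.7,[0,0,-120],0]]' |grep -E "clock|pos|gap|contact"
python3 - <<'E'
from cell import *
from h import *
m=camera_model("wrist"); p,d=camera("wrist"); P=wcloud(d,m)
f=fit(P[P[:,2]>72],[525.5,213.8,67.5,1.389],0,0.); b=f[0]; print("C",b.round(3),f[1:])
e=b[:2]-[518.2,175.8]; print("C rel B along",e@[.181,.9835],"lat",e@[-.9835,.181])
E
python3 -m jog '[[0.7,[-50,0,-20],0],[0.7,[-100,0,-20],0],[0.7,[-150,0,-20],0],[0.7,[-200,0,-20],0],[0.7,[-240,0,-20],0]]' |grep -E "clock|pos"
python3 - <<'E'
from cell import *
from h import *
m=camera_model("top"); q,e=camera("top"); s,d=camera("scene"); ms=camera_model("scene")
for n,P in (("top",cloud(e,m)),("scene",cloud(d,ms))):
    P=P[(np.hypot(P[:,0]-525,P[:,1]-214)<170)&(P[:,2]>72)]; f=fit(P,[525.5,213.8,68,1.389],0,0.); print(n,f[0].round(3),f[1:])
cv2.imwrite("pics/end.png",np.hstack([cv2.resize(q[190:290,120:280,::-1],(400,300)),cv2.resize(s[130:220,215:335,::-1],(400,300))]))
E
```

```text
contact_force: [-1.8, -1.5, 2.4]
clock: 36.95
position: [526.8, 213.8, 284.2]
contact_force: [-0.3, 0.4, 0.2]
finger_gap: 80.1
clock: 37.45
position: [527.1, 214.2, 407.2]
contact_force: [0.4, -0.5, 0.0]
finger_gap: 80.0
C [525.429 213.225  67.203   1.391] (12923, np.float64(0.8501144763899839))
C rel B along 38.11632173274474 lat -0.33571644982579474
clock: 38.0
position: [482.0, -24.7, 423.1]
top [525.402 211.792  67.85    1.394] (2405, np.float64(1.203838469006267))
scene [526.088 208.836  67.54    1.392] (1117, np.float64(1.2374487337993827))
```

View pics/end.png

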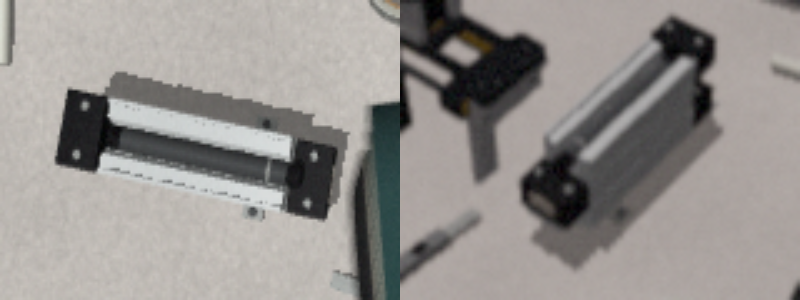

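The stack is level and staggered, with the top pole home. In the top view cradle_b's block is at (315,178) against the top cradle's open end. The bystanders in view are untouched and the arm is clear.

```bash
python3 -c "
from cell import *
print(hand_in())"
```

```text
the job is handed in; nothing more can be done
None
```

I pushed the bottom pole home and stacked both rack cradles staggered on cradle_a; by the last camera fits they sit level with their open ends about 61–62 mm along the cradle below and sideways within 1 mm. I handed the job in at about 38 s without getting a verdict back.

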